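# Hold the pump controller's recessed reset button down

## Task

Take the red-handled reset pin out of the tool rack, reach its steel tip down through the yellow-ringed hole in the lid of the pump control unit and push the recessed button there fully down. Keep it down for at least two seconds and finish while still holding it down, the pin in the gripper: do not let go or back off. Leave the blue-ringed button, the other two tools in the rack, the spray bottle and the squeegee alone.

Things in the scene. Friction and masses are not known exactly. Their poses are not given: they have to be found in the camera images.
- unit: Pump control unit: box 150 (x) x 130 (y) x 74 mm high, black case, white lid, fixed to the bench; ears and glands stick out up to 16 mm at its x ends, ribs 4 mm high on the lid's +x half. Origin: centre of its underside. Two vertical wells in the lid at x = -20 mm: y = +32 mm (yellow ring, reset) and y = -32 mm (blue ring, test). The rings are 34 mm across and 3 mm high.
- reset_mouth (a point): Centre of the mouth of the yellow-ringed reset well, at the top of the ring, 77 mm above the bench; z up. The well is 17 mm in diameter all the way down. The yellow button at its bottom lies 39 mm below this point when up, 44 mm when fully down.
- reset_button (a joint): Travel of the reset button: 0 when up, 0.005 m fully down, where it meets a firm stop. It springs back; it starts to move at about 1.5 N and is fully down at about 4 N.
- test_button (a joint): Travel of the button in the blue-ringed well (to be left alone): 0 up, 0.005 m fully down.
- rack: Tool rack fixed to the bench: blue, 80 (x) x 240 (y) mm, 85 mm high, with an aluminium deck 15 mm thick on top over three compartments in a row along y. The deck has a hole 10 mm in diameter over each, at y = -75, 0 and +75 mm. A tool stands upright in each hole, its handle resting on the deck; which tool is where varies. Origin: centre of its underside.
- pin: Reset pin, about 60 g: red handle 20 x 20 x 60 mm tall with black bands, below it a steel shaft 6 mm in diameter, 70 mm long. Stands upright in the rack, handle sides nearly square to the rack's. Origin: centre of the handle's underside (85 mm above the bench); z up, the shaft runs to -z. Free space on the rack's x sides; the next handle is 75 mm off along the rack's y.
- pin_tip (a point): Lowest point of the pin's shaft, 70 mm below the pin's origin on its axis.
- driver: Stubby driver with a black handle of the same size as the pin's, shaft 8 mm in diameter, only 30 mm long. Stands in the rack; to be left alone. Origin: centre of the handle's underside.
- pick: Stubby seam tool with a green handle of the same size as the pin's, shaft 8 mm in diameter, only 30 mm long. Stands in the rack; to be left alone. Origin: centre of the handle's underside.
- sprayer: Pump spray bottle, white with red head, 104 mm in diameter at the foot, 239 mm tall, its nozzle sticking out 80 mm from the axis to -x; stands on the bench to the robot's right. To be left alone. Origin: centre of its underside.
- squeegee: Flat teal squeegee card 70 x 100 mm, 6 mm thick with a rib 17 mm high, lying on the bench beyond the work. To be left alone. Origin: centre of its underside.
Mind the look-alikes: they are no part of the job. What is meant by the pin is not white, and is the larger of those in its own colour.

How it is judged:
By the outcome, as a careful person would: the job done as asked, in the order asked, and still so for the second after the job is handed in, while the arm keeps its last pose, push and grip.
It also fails if it takes over 48 s, if anything falls off the work surface, if the arm or the gripper's body presses on something with over 40 N, if the wrist force passes 120 N, or if a joint passes its speed limit or range.

## Robot

A 6-joint arm with a two-finger parallel gripper is mounted at the origin on the work surface. World frame = base frame: x ahead of the robot, y to its left, z up, the work surface at z = 0. Lengths are in m, angles in rad, forces in N, time in s.
With the tool pointing down it reaches from about 0.275 to 0.85 m from the base axis. Payload 5.2 kg.
Tool frame: the origin (TCP) lies on the mounting face of the last link; the fingertips stand 173 mm ahead of it and the grasp point (between the pads) lies 155 mm ahead of it; z points along the fingers, y is the direction in which the jaws open and shut (so a half turn about z gives the same grasp; the last joint's range is limited). The gripper opens to 85 mm and grips with 20 to 120 N. Pads are 22 mm wide; open, the fingers measure 114 mm over their backs; the gripper's body (76 mm by 85 mm) begins 54 mm behind the grasp point. The pads swing forward as they close: fully open they stand 13 mm farther back than shut.
Start: joints at [-1.496, 0.259, 1.535, -0, 1.348, -0.203], TCP at [0.151, -0.529, 0.405] pointing down, gripper open.
Joint ranges: [-3.14, 3.14], [-0.91, 2.08], [0.19, 2.58], [-1.22, 4.36], [0.22, 2.71], [-3.12, 3.12]. Speed limits (rad/s): [2.57, 2.57, 3.14, 3.14, 3.14, 3.14].

## Interface

Orientations are given as a rotation vector (axis times angle).
In Python, from workcell import get_state, capture, camera_model, close_job gives the robot as it stands.
- The arm moves only by the shell command python3 -m jog 'ROWS'. ROWS is a JSON object of lists of equal length, an entry for each row: "claw": the opening, from 0 (shut) to 1 (fully open); "xyz": the shift along the world's x, y, z in m, a list of three; "delta_rot": the turn, a rotation vector about the world's x, y, z in degrees, a list of three. A call has 1 to 10 rows; each row shifts and turns the commanded pose from where the row before left it; what a row does not reach is not made up. A row lasts 1/12 s, in which the tool goes at most 41.7 mm and 7.16 degrees, less where a joint would pass 70% of its speed; a pose out of reach is approached as far as the arm can. A call with a gripper value outside its range is refused whole. The fingers move at their own pace and stop on an object; the grip force is fixed at half the most. Time passes only in rows, so rows that do not move let the fingers close. It gives the time, the measured TCP pose, the force and the opening at its end, in the units of the state.
- get_state(): the state, without advancing time (a new reading comes with each control period).
- capture(name): name is "side" or "top"; returns the picture (420x560x3 uint8, blue, green, red); there is no depth.
- camera_model(name): a dict with "vertical_fov" (degrees; the focal length in pixels is half the picture's height over the tangent of half this angle, whatever the lens; pixels are square), "cx", "cy" (the principal point, pixels), "T" (4x4, takes a point from camera to world coordinates). Camera axes: x right, y up, looking along -z (the intrinsics and any distortion apply to the point x, -y, -z); pixel columns grow to the right and rows downward; lengths in m; the calibration is good to about 2 mm. A picture is of the moment at which its call begins. camera_model takes no time and is no camera call.
- close_job(): hands the job in, once; it reports no verdict.
The state is a dict: "time": time; "q": joint angles; "qd": joint speeds; "effort": joint torques, N m; "tcp_pos": TCP position; "ee_rot": TCP orientation; "force": force on the tool from outside, world axes, zero at the start; "torque": the same for the moment, N m; "grip_width": finger opening in m.
Only numpy, scipy, OpenCV 4.12 (cv2) and the standard library are available. Lean on these libraries where they do the work, as an engineer would, in place of code of your own. Each camera call takes 0.05 s, during which the arm holds its last target.

## Working session

There is one attempt and no reset: what is moved stays moved. The work goes in short steps, Python scripts to look and compute and a shell command to move; the robot and the scene stay as the last step left them, time stands still between calls to the robot, and variables do not carry over. Pictures are saved under pics/ and viewed, and the job is handed in when it is done.

```bash
ls; mkdir -p pics; python3 - <<'E'
from workcell import *
import cv2
for n in("side","top"):
    cv2.imwrite(f"pics/{n}0.png",capture(n)); print(n,camera_model(n))
print(get_state())
E
```

```text
pics
side {'vertical_fov': 50.20061991764349, 'cx': 276.5833818970742, 'cy': 211.923901497736, 'T': array([[-0.99979126,  0.00410738, -0.02001421,  0.59411487],
       [-0.01855246, -0.59283999,  0.80510654,  0.71020085],
       [-0.00855834,  0.8053098 ,  0.59279245,  0.67391692],
       [ 0.        ,  0.        ,  0.        ,  1.        ]])}
top {'vertical_fov': 57.060122399478864, 'cx': 275.1984521121665, 'cy': 211.4975469804472, 'T': array([[-2.38414096e-02,  9.85045294e-01, -1.70638086e-01,
         4.25657087e-01],
       [-9.99715731e-01, -2.34552042e-02,  4.27919514e-03,
        -8.90037631e-02],
       [ 2.12849876e-04,  1.70691601e-01,  9.85324481e-01,
         1.23523918e+00],
       [ 0.00000000e+00,  0.00000000e+00,  0.00000000e+00,
         1.00000000e+00]])}
{'time': 0.1, 'q': array([-1.49582159e+00,  2.59294774e-01,  1.53600162e+00,  2.18653075e-05,
        1.34800571e+00, -2.02799497e-01]), 'qd': array([ 0.00118203, -0.00202954, -0.00437832,  0.00154   ,  0.0017359 ,
       -0.00135862]), 'effort': array([ 1.40942444e-03, -4.46966779e+01, -2.91247684e+01, -2.26975471e-04,
        6.36757424e-03,  1.88012081e-05]), 'tcp_pos': array([ 0.15083024, -0.52870856,  0.40393308]), 'ee_rot': array([-3.10965410e+00, -4.34681806e-01, -2.04812535e-04]), 'force': array([-0.62873818, -0.05532589, -0.00718661]), 'torque': array([ 0.0539945 , -0.01940929,  0.00838836]), 'grip_width': 0.08522331658276287}
```

View pics/side0.png

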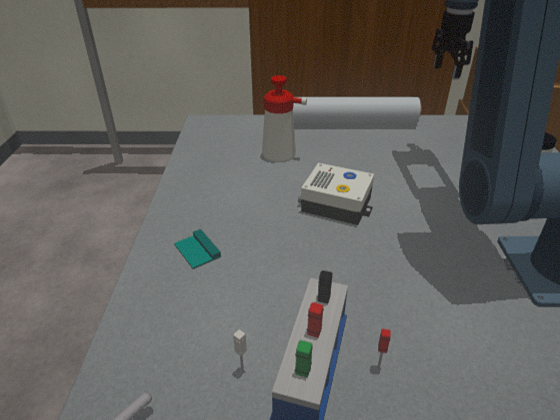

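View pics/top0.png

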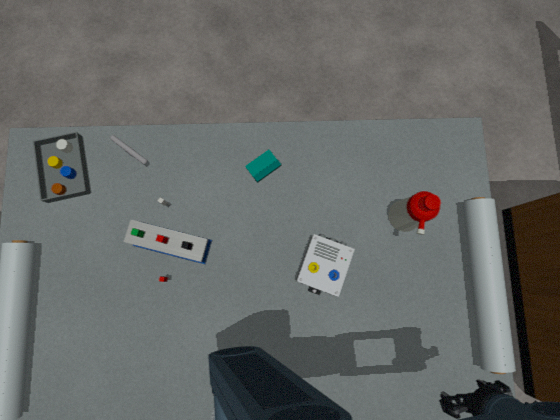

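```bash
cat > h.py <<'E'
import numpy as np,cv2
from workcell import *
def K(m):
    f=210/np.tan(np.radians(m["vertical_fov"])/2); return f,m["cx"],m["cy"]
def ray(n,u,v):
    m=camera_model(n);f,cx,cy=K(m);T=m["T"]
    return T[:3,3],T[:3,:3]@np.array([(u-cx)/f,-(v-cy)/f,-1])
def onz(n,u,v,z):
    o,d=ray(n,u,v);return o+d*(z-o[2])/d[2]
def proj(n,p):
    m=camera_model(n);f,cx,cy=K(m);T=m["T"]
    c=T[:3,:3].T@(np.asarray(p)-T[:3,3]);return np.array([cx+f*c[0]/-c[2],cy-f*c[1]/-c[2]])
def tri(a,b):
    (o1,d1),(o2,d2)=ray("side",*a),ray("top",*b)
    s=np.linalg.lstsq(np.c_[d1,-d2],o2-o1,rcond=None)[0]
    p,q=o1+d1*s[0],o2+d2*s[1];return (p+q)/2,np.linalg.norm(p-q)
def crop(src,out,x0,y0,w,h,k):
    im=cv2.imread(src) if isinstance(src,str) else src
    cv2.imwrite(out,cv2.resize(im[y0:y0+h,x0:x0+w],None,fx=k,fy=k,interpolation=cv2.INTER_CUBIC))
def blobs(im,lo,hi,roi,mn=8):
    x,y,w,h=roi;hsv=cv2.cvtColor(im,cv2.COLOR_BGR2HSV)[y:y+h,x:x+w]
    m=cv2.inRange(hsv,np.array(lo),np.array(hi))
    n,l,s,c=cv2.connectedComponentsWithStats(m)
    return [(c[i]+[x,y],s[i,:4]+[x,y,0,0],s[i,4],cv2.minAreaRect(np.argwhere(l==i)[:,::-1].astype(np.float32))) for i in range(1,n) if s[i,4]>=mn]
E
python3 - <<'E'
from h import *
crop("pics/side0.png","pics/s1.png",220,260,180,160,4)
crop("pics/top0.png","pics/t1.png",115,190,110,100,6)
crop("pics/top0.png","pics/t2.png",285,220,80,85,7)
crop("pics/side0.png","pics/s2.png",290,155,100,70,7)
t=cv2.imread("pics/top0.png");s=cv2.imread("pics/side0.png")
for nm,lo,hi in(("red",(0,150,60),(8,255,255)),("yel",(20,120,80),(33,255,255)),("blue",(100,120,80),(125,255,255)),("grn",(45,120,40),(80,255,255))):
    for n,im in(("side",s),("top",t)):
        for b in blobs(im,lo,hi,(0,0,560,420)): print(nm,n,b[0].round(1),b[1],b[2])
E
```

```text
red side [278.9  96.1] [264  75  37  38] 727
red side [315.6 308. ] [309 303  14  12] 109
red side [385.5 332.7] [381 329   9   9] 54
red top [423.5 206.8] [407 191  34  38] 759
red top [161.2 238.5] [156 235  12   8] 57
red top [162.4 278.8] [159 277   8   5] 29
yel side [342.1 188. ] [336 185  13   7] 60
yel top [ 54.3 161.7] [ 48 156  14  13] 138
yel top [313.1 267. ] [308 262  11  11] 91
blue side [349.5 175.3] [344 173  12   6] 40
blue side [331.3 370.2] [319 315  27 105] 483
blue top [ 65.2 170.7] [ 60 166  12  11] 98
blue top [168.  253.9] [140 247  57  15] 61
blue top [201.3 262.3] [198 262   7   2] 9
blue top [333.5 274.7] [329 270  10  11] 75
grn side [304.  346.9] [297 341  15  13] 142
grn top [136.8 232.3] [131 228  13   9] 73
```

View pics/s1.png

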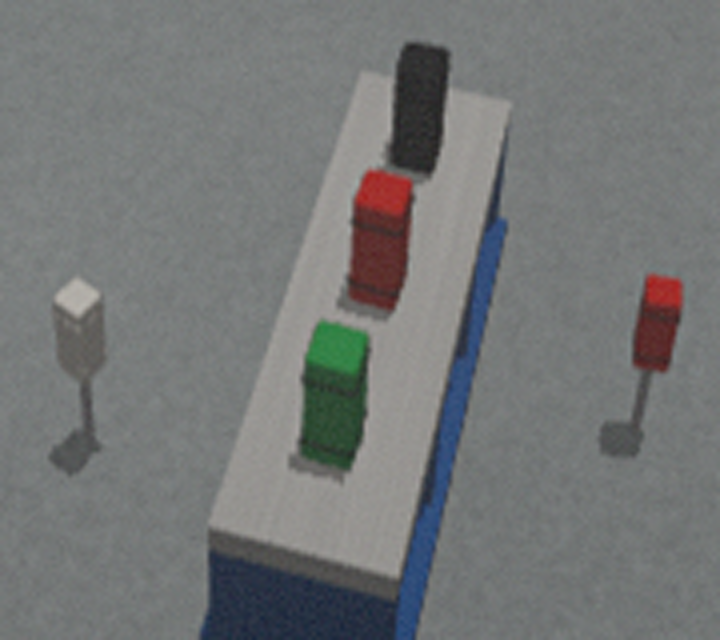

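View pics/t1.png

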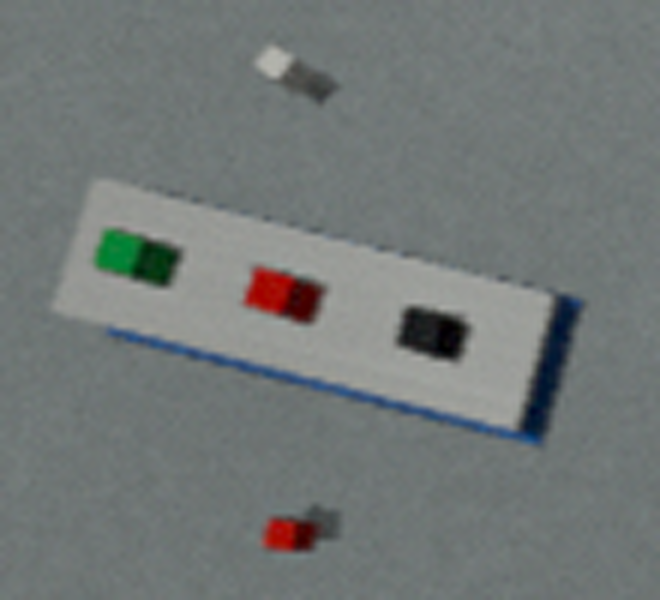

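View pics/t2.png

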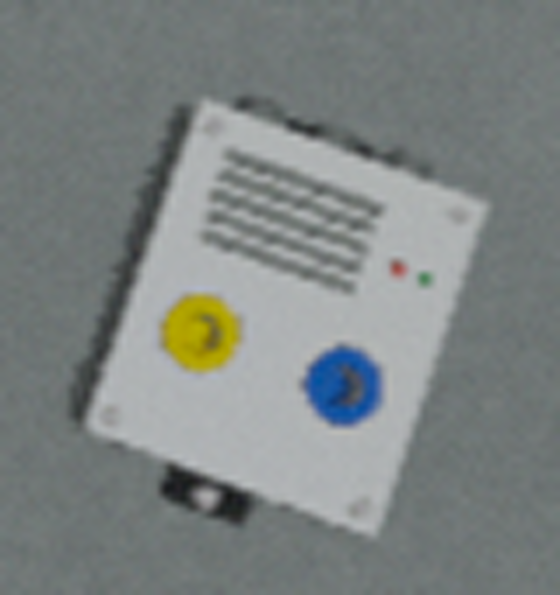

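View pics/s2.png

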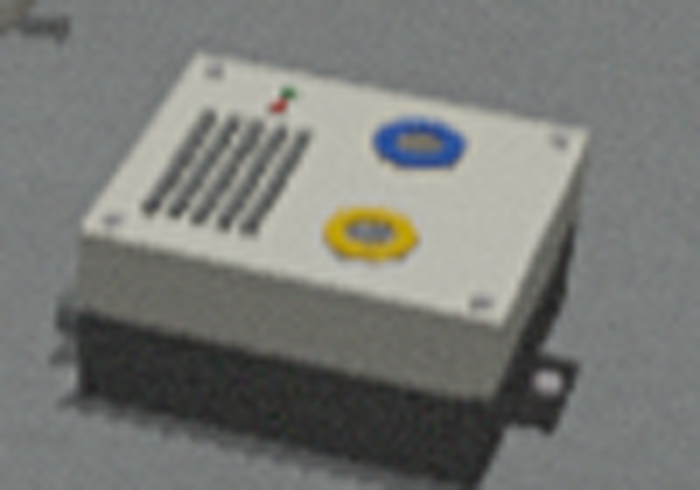

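```bash
python3 - <<'E'
from h import *
t=cv2.imread("pics/top0.png");s=cv2.imread("pics/side0.png")
for n,im,roi in(("top",t,(150,230,22,18)),("side",s,(300,298,30,22))):
    x,y,w,h=roi;print(im[y:y+h,x:x+w,2])
# deck corners
for nm,c in dict(a=(100,180),b=(555,293),c=(522,432),d=(55,312)).items():
    print("deck",nm,onz("top",115+c[0]/6-.4,190+c[1]/6-.4,.085).round(4))
for nm,c in dict(a=(362,72),b=(512,102),c=(400,578),d=(210,528)).items():
    print("deck side",nm,onz("side",220+c[0]/4-.4,260+c[1]/4-.4,.085).round(4))
for nm,a,b in(("yel",(342.1,188.),(313.1,267)),("blue",(349.5,175.3),(333.5,274.7)),("pintop",(316.1,307.2),(159.5,238.3))):
    print(nm,tri(a,b),onz("top",*b,.077 if nm!="pintop" else .145),onz("side",*a,.077 if nm!="pintop" else .145))
E
```

```text
[[152 149 152 149 150 152 153 152 154 154 152 152 152 151 151 153 152 151
  152 156 150 153]
 [154 154 152 153 151 152 148 149 150 152 150 153 155 152 155 153 156 149
  154 154 153 152]
 [152 147 152 150 151 149 152 151 152 155 152 154 151 152 155 151 156 155
  150 150 150 153]
 [152 148 149 151 148 151 146 147 149 151 150 153 153 157 153 152 152 152
  156 156 155 153]
 [153 151 153 151 153 150 139 130 140 139 139 148 146 150 154 155 158 154
  151 155 152 154]
 [149 152 152 152 151 153 146 149 164 161 153 133 104 121 146 150 148 156
  155 155 151 154]
 [148 153 152 149 154 153 153 156 160 161 164 163 163 144  91  84 104 125
  150 152 155 154]
 [146 152 148 148 148 150 150 159 161 160 165 166 161 129  74  62  73  85
  104 127 150 152]
 [152 151 148 149 148 146 151 159 162 162 162 163 152  97  65  69  73  71
   83 119 150 151]
 [148 149 148 146 147 151 156 162 161 162 163 164 143  74  51  72  69  72
  100 142 155 152]
 [151 153 151 150 144 144 157 162 162 161 161 157 120  64  63  70  66  65
  107 153 155 154]
 [149 150 151 150 149 145 136 140 145 158 161 147  90  64  67  67  64  73
  1
[... 3373 characters left out ...]
1112 0.085 ]
deck c [0.4798 0.127  0.085 ]
deck d [0.5445 0.3595 0.085 ]
deck side a [0.5483 0.1145 0.085 ]
deck side b [0.4813 0.1329 0.085 ]
deck side c [0.5454 0.3635 0.085 ]
deck side d [0.6124 0.3453 0.085 ]
yel (array([ 0.45680409, -0.20286975,  0.07446379]), np.float64(0.0007716663218676457)) [ 0.45635697 -0.20255161  0.077     ] [ 0.45775907 -0.1990996   0.077     ]
blue (array([ 0.43247223, -0.26247088,  0.0738811 ]), np.float64(0.00017246746774144246)) [ 0.43236942 -0.26198881  0.077     ] [ 0.43339594 -0.25743542  0.077     ]
pintop (array([0.54588042, 0.23641625, 0.14164901]), np.float64(0.0004387713307731767)) [0.54529531 0.23545151 0.145     ] [0.54639754 0.23935152 0.145     ]
```

Candidates for the pin: the red handle in the rack (side 315,319; top 160,238), the smaller red pin standing on the bench (side 385,341; top 162,279), and the white pin (side 240,342; top 163,202). I chose the larger red one, in the rack's middle hole. The crop shows its black bands and its 20 mm handle. The yellow ring is at top (313,267) and side (342,188).

I'm moving above the rack now, turning the jaws onto the rack's x axis.

```bash
python3 -m jog '{"claw":[1,1,1,1,1,1,1,1,1,1],"xyz":[[0.018,0.035,0],[0.018,0.035,0],[0.018,0.035,0],[0.018,0.035,0],[0.018,0.035,0],[0.018,0.035,0],[0.018,0.035,0],[0.018,0.035,0],[0.018,0.035,0],[0.018,0.035,0]],"delta_rot":[[0,0,5.9],[0,0,5.9],[0,0,5.9],[0,0,5.9],[0,0,5.9],[0,0,5.9],[0,0,5.9],[0,0,5.9],[0,0,5.9],[0,0,5.9]]}'; python3 -m jog '{"claw":[1,1,1,1,1,1,1,1,1,1],"xyz":[[0.018,0.035,0],[0.018,0.035,0],[0.018,0.035,0],[0.018,0.035,0],[0.018,0.035,0],[0.018,0.035,0],[0.018,0.035,0],[0.018,0.035,0],[0.018,0.035,0],[0.018,0.035,0]],"delta_rot":[[0,0,0],[0,0,0],[0,0,0],[0,0,0],[0,0,0],[0,0,0],[0,0,0],[0,0,0],[0,0,0],[0,0,0]]}'; python3 - <<'E'
from h import *
from scipy.spatial.transform import Rotation as R
s=get_state();M=R.from_rotvec(s["ee_rot"]).as_matrix();p=s["tcp_pos"]
print(s["time"],p.round(4),"y",np.degrees(np.arctan2(M[1,1],M[0,1])),M[:,2].round(3)); print(np.array([.546,.237])-p[:2])
E
```

```text
time: 0.93
tcp_pos: [0.331, -0.177, 0.4046]
ee_rot: [2.49, 1.916, 0.0]
force: [0.4, -0.7, -1.2]
grip_width: 0.0854
time: 1.77
tcp_pos: [0.5111, 0.1732, 0.4043]
ee_rot: [-2.493, -1.911, 0.001]
force: [0.1, -0.3, 0.8]
grip_width: 0.0855
1.7667 [0.5111 0.1732 0.4043] y -15.054422087672592 [-0.001 -0.    -1.   ]
[0.03485841 0.06375251]
```

```bash
python3 -m jog '{"claw":[1,1,1,1,1],"xyz":[[0.0175,0.032,0],[0.0175,0.032,0],[0,0,-0.02],[0,0,0],[0,0,0]],"delta_rot":[[0,0,0],[0,0,0],[0,0,0],[0,0,0],[0,0,0]]}'; python3 - <<'E'
from h import *
s=get_state();p=s["tcp_pos"];print(p)
for n in("side","top"):
    im=capture(n);cv2.imwrite(f"pics/{n}1.png",im)
    # expected gripper tip
    print(n,proj(n,p-[0,0,.16]),proj(n,p))
crop("pics/side1.png","pics/s3.png",230,150,180,220,3)
crop("pics/top1.png","pics/t3.png",90,170,160,130,4)
E
```

```text
time: 2.18
tcp_pos: [0.5452, 0.2351, 0.3829]
ee_rot: [-2.492, -1.911, 0.007]
force: [-0.9, 0.5, 0.7]
grip_width: 0.0852
[0.54517211 0.23514366 0.38289591]
side [319.14720964 268.42585497] [325.32614702 173.83560532]
top [150.88604633 235.31485456] [128.08214658 227.40309563]
```

View pics/s3.png

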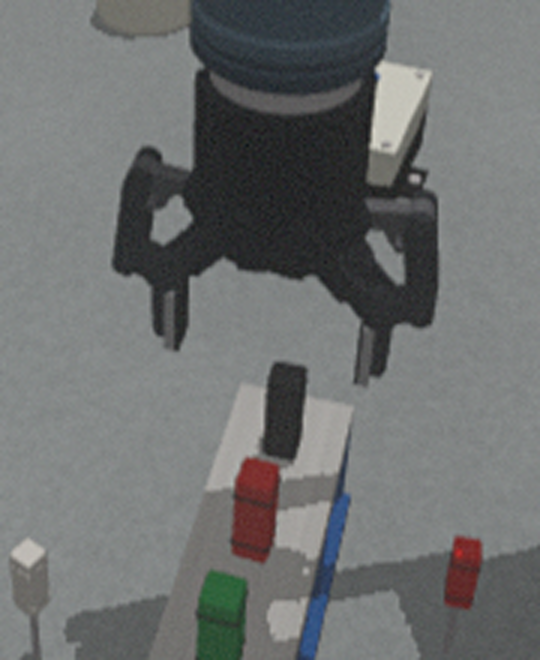

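View pics/t3.png

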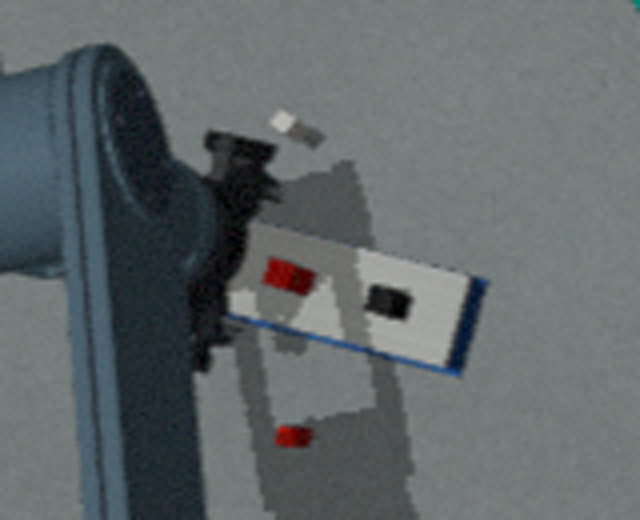

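```bash
python3 - <<'E'
from h import *
u=np.array([np.cos(.267),-np.sin(.267)])
for nm,a,b in(("smallred",(385.5,332.7),(162.4,278.8)),("white",(239.2,334.5),(160.5,200.3))):
    p,e=tri(a,b);d=p[:2]-[.546,.237];print(nm,p,e,"alongjaw",d@u,"across",d@[-u[1],u[0]])
E
python3 -m jog '{"claw":[1,1,1,1,1],"xyz":[[0.0005,0.001,-0.03],[0,0,-0.03],[0,0,-0.02],[0,0,-0.015],[0,0,0]],"delta_rot":[[0,0,0],[0,0,0],[0,0,0],[0,0,0],[0,0,0]]}'
```

```text
smallred [0.43237615 0.24082157 0.08759136] 7.90617604531791e-05 alongjaw -0.11060606993186423 across -0.02629223946842714
white [0.66669939 0.25118204 0.09249686] 0.0012267576796058234 alongjaw 0.11268084173260924 across 0.04552472409543243
time: 2.7
tcp_pos: [0.5452, 0.2346, 0.2874]
ee_rot: [-2.494, -1.907, 0.007]
force: [-0.7, 0.5, -0.5]
grip_width: 0.0851
```

```bash
python3 -m jog '{"claw":[1,1,1,1],"xyz":[[0,0.002,-0.012],[0,0,0],[0,0,0],[0,0,0]],"delta_rot":[[0,0,0],[0,0,0],[0,0,0],[0,0,0]]}'; python3 - <<'E'
from h import *
for n in("side","top"):
    cv2.imwrite(f"pics/{n}2.png",capture(n))
crop("pics/side2.png","pics/s4.png",230,220,180,180,4)
E
python3 -m jog '{"claw":[0.5,0.35,0.2,0.1,0,0,0,0,0,0],"xyz":[[0,0,0],[0,0,0],[0,0,0],[0,0,0],[0,0,0],[0,0,0],[0,0,0],[0,0,0],[0,0,0],[0,0,0]],"delta_rot":[[0,0,0],[0,0,0],[0,0,0],[0,0,0],[0,0,0],[0,0,0],[0,0,0],[0,0,0],[0,0,0],[0,0,0]]}'
```

```text
time: 3.03
tcp_pos: [0.5467, 0.238, 0.2789]
ee_rot: [2.493, 1.91, 0.003]
force: [-0.4, -1.1, 0.7]
grip_width: 0.0853
time: 3.97
tcp_pos: [0.5464, 0.2381, 0.2778]
ee_rot: [2.494, 1.911, 0.0]
force: [-0.5, 0.4, 0.7]
grip_width: 0.0194
```

View pics/s4.png

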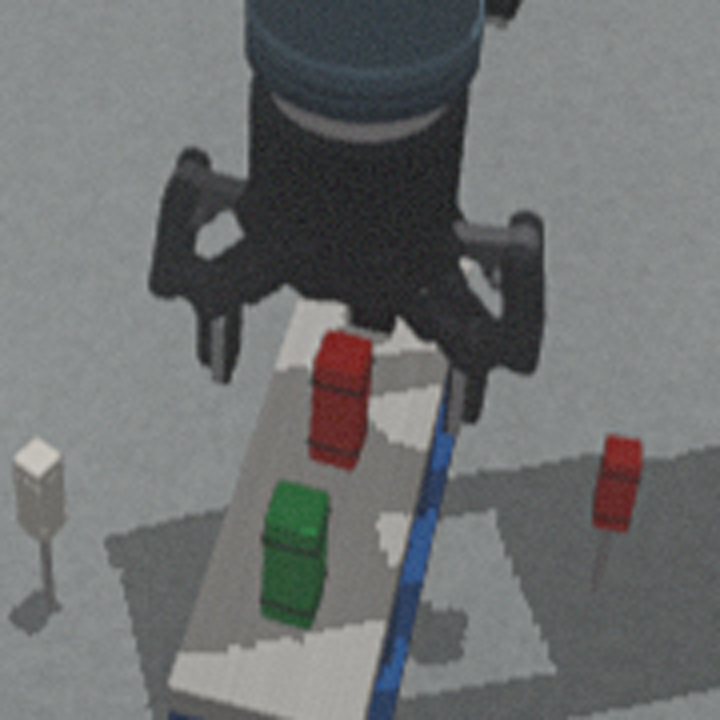

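Handle gripped (19.4 mm). Lifting straight up.

```bash
python3 -m jog '{"claw":[0,0,0,0,0,0,0],"xyz":[[0,0,0.015],[0,0,0.025],[0,0,0.025],[0,0,0.025],[0,0,0.03],[0,0,0],[0,0,0]],"delta_rot":[[0,0,0],[0,0,0],[0,0,0],[0,0,0],[0,0,0],[0,0,0],[0,0,0]]}'; python3 - <<'E'
from h import *
p=get_state()["tcp_pos"]
for n in("side","top"):
    cv2.imwrite(f"pics/{n}3.png",capture(n)); print(n,proj(n,p-[0,0,.2628]))
crop("pics/side3.png","pics/s5.png",230,200,180,180,4)
crop("pics/top3.png","pics/t5.png",90,170,160,130,4)
E
```

```text
time: 4.55
tcp_pos: [0.5466, 0.2382, 0.3996]
ee_rot: [2.492, 1.91, 0.006]
force: [0.2, -0.1, -0.6]
grip_width: 0.0197
side [315.68979419 310.2110668 ]
top [159.40604361 238.1564331 ]
```

View pics/s5.png

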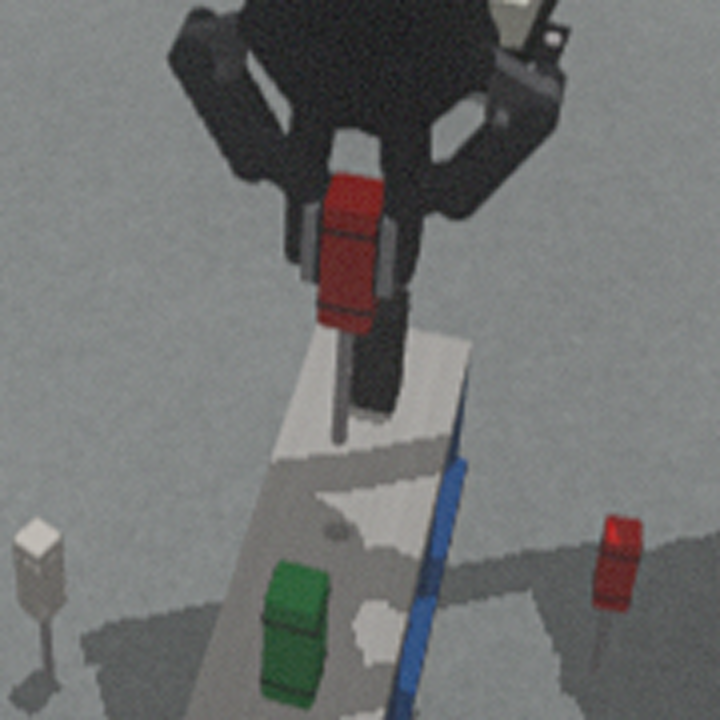

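View pics/t5.png

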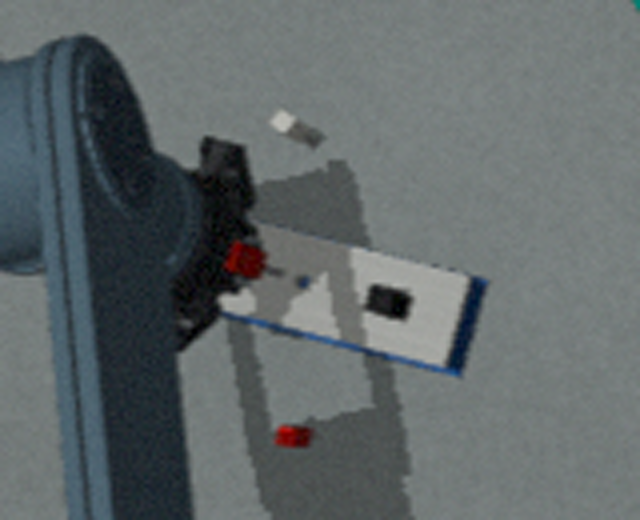

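The pin hangs straight: its tip is at side (315,310.6) and top (159,238), and both match the prediction within 1 px. The path to the unit crosses the black driver, so I'm going higher first.

```bash
python3 -m jog '{"claw":[0,0,0,0,0,0,0,0,0,0],"xyz":[[0,0,0.03],[0,0,0.03],[-0.007,-0.02,0],[-0.007,-0.035,0],[-0.008,-0.037,0],[-0.008,-0.037,0],[-0.008,-0.037,0],[-0.008,-0.037,0],[-0.008,-0.037,0],[-0.008,-0.037,0]],"delta_rot":[[0,0,0],[0,0,0],[0,0,0],[0,0,0],[0,0,0],[0,0,0],[0,0,0],[0,0,0],[0,0,0],[0,0,0]]}'; python3 -m jog '{"claw":[0,0,0,0,0,0,0],"xyz":[[-0.008,-0.037,0],[-0.008,-0.037,0],[-0.008,-0.037,0],[-0.004,-0.03,0],[0,-0.021,0],[0,0,0],[0,0,0]],"delta_rot":[[0,0,0],[0,0,0],[0,0,0],[0,0,0],[0,0,0],[0,0,0],[0,0,0]]}'
```

```text
time: 5.48
tcp_pos: [0.4833, -0.0403, 0.4559]
ee_rot: [-2.491, -1.909, 0.003]
force: [0.8, -0.3, -1.0]
grip_width: 0.0194
time: 6.07
tcp_pos: [0.456, -0.2019, 0.4558]
ee_rot: [-2.493, -1.905, 0.001]
force: [0.3, 0.3, -0.8]
grip_width: 0.0194
```

```bash
python3 -m jog '{"claw":[0,0,0,0,0,0],"xyz":[[0.001,0.001,-0.03],[0,0,-0.035],[0,0,-0.025],[0,0,-0.01],[0,0,0],[0,0,0]],"delta_rot":[[0,0,0],[0,0,0],[0,0,0],[0,0,0],[0,0,0],[0,0,0]]}'; python3 - <<'E'
from h import *
p=get_state()["tcp_pos"];t=p-[0,0,.2628];print(p,t)
for n in("side","top"):
    im=capture(n);cv2.imwrite(f"pics/{n}4.png",im); print(n,"tip",proj(n,t),"mouth est",proj(n,[.457,-.2008,.077]))
    for b in blobs(im,(20,120,60),(33,255,255),(280,150,120,150)): print(b[0],b[1],b[2])
crop("pics/side4.png","pics/s6.png",290,110,110,110,6)
crop("pics/top4.png","pics/t6.png",270,210,110,100,6)
E
```

```text
time: 6.57
tcp_pos: [0.4577, -0.1992, 0.3579]
ee_rot: [-2.492, -1.911, 0.0]
force: [-0.7, 0.0, -0.0]
grip_width: 0.0193
[ 0.4576662  -0.19923588  0.35789175] [ 0.4576662  -0.19923588  0.09509175]
side tip [342.72365628 181.64016287] mouth est [342.34495148 187.61447335]
[342.10344828 188.01724138] [336 185  13   7] 58
top tip [312.54807225 266.39500848] mouth est [312.50175271 266.79558011]
```

View pics/s6.png

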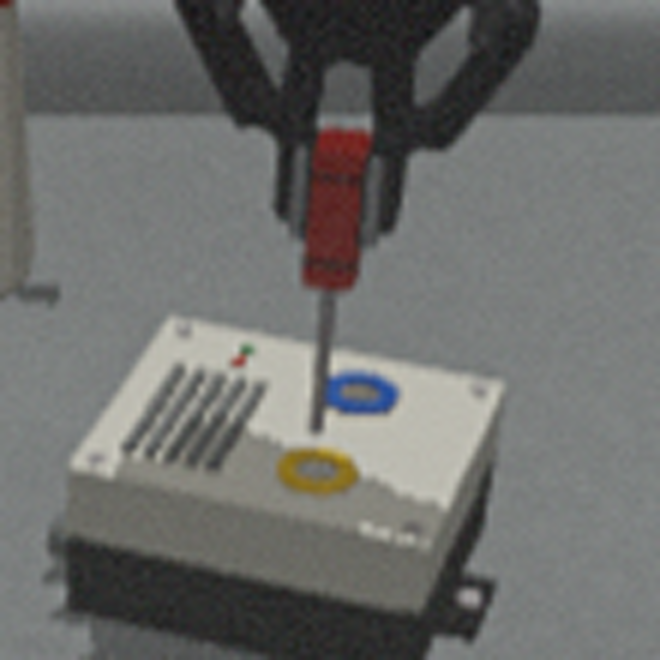

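View pics/t6.png

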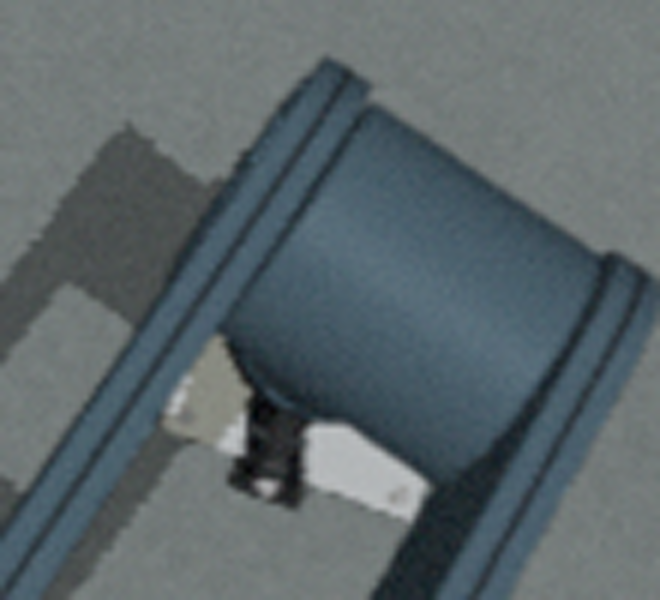

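The side view puts the tip at (342.7,181.9), right over the yellow ring at (342.1,188.0). The top view is blocked by the arm. I'm correcting by about 1.5 mm, halfway between the two cameras' estimates, and entering slowly.

```bash
python3 -m jog '{"claw":[0,0,0,0,0,0],"xyz":[[-0.0005,-0.0015,0],[0,0,-0.008],[0,0,-0.01],[0,0,-0.007],[0,0,0],[0,0,0]],"delta_rot":[[0,0,0],[0,0,0],[0,0,0],[0,0,0],[0,0,0],[0,0,0]]}'; python3 - <<'E'
from h import *
p=get_state()["tcp_pos"];print(p,p[2]-.2628)
crop(capture("side"),"pics/s7.png",290,110,110,110,6)
E
```

```text
time: 7.17
tcp_pos: [0.4566, -0.2013, 0.3318]
ee_rot: [-2.492, -1.909, 0.001]
force: [0.1, 0.7, -1.3]
grip_width: 0.0195
[ 0.45658479 -0.20128999  0.33181287] 0.0690128731514929
```

View pics/s7.png

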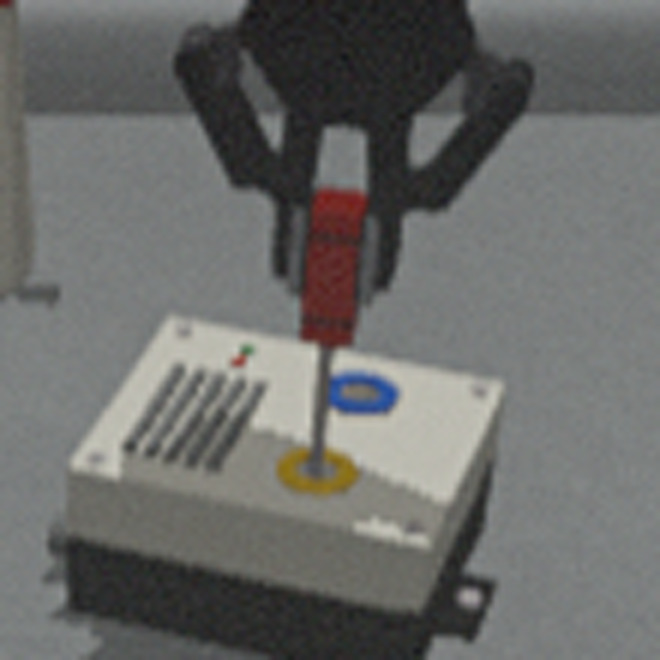

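The tip is in the mouth of the yellow ring with no contact force. Going on down.

```bash
python3 -m jog '{"claw":[0,0,0,0,0],"xyz":[[0,0,-0.008],[0,0,-0.01],[0,0,-0.006],[0,0,0],[0,0,0]],"delta_rot":[[0,0,0],[0,0,0],[0,0,0],[0,0,0],[0,0,0]]}'; python3 -m jog '{"claw":[0,0,0],"xyz":[[0,0,-0.003],[0,0,0],[0,0,0]],"delta_rot":[[0,0,0],[0,0,0],[0,0,0]]}';python3 -m jog '{"claw":[0,0,0],"xyz":[[0,0,-0.002],[0,0,0],[0,0,0]],"delta_rot":[[0,0,0],[0,0,0],[0,0,0]]}'
```

```text
time: 7.63
tcp_pos: [0.4566, -0.2013, 0.3079]
ee_rot: [-2.492, -1.91, 0.001]
force: [-1.0, 0.6, -0.2]
grip_width: 0.0193
time: 7.88
tcp_pos: [0.4569, -0.2014, 0.3058]
ee_rot: [2.494, 1.911, 0.0]
force: [-0.3, -0.1, -1.5]
grip_width: 0.0192
time: 8.13
tcp_pos: [0.4568, -0.2014, 0.3037]
ee_rot: [2.494, 1.911, -0.0]
force: [0.5, -0.5, -0.3]
grip_width: 0.0196
```

```bash
for i in 1; do python3 -m jog '{"claw":[0,0,0,0],"xyz":[[0,0,-0.003],[0,0,0],[0,0,0],[0,0,0]],"delta_rot":[[0,0,0],[0,0,0],[0,0,0],[0,0,0]]}'; done; python3 -m jog '{"claw":[0,0,0,0],"xyz":[[0,0,-0.002],[0,0,0],[0,0,0],[0,0,0]],"delta_rot":[[0,0,0],[0,0,0],[0,0,0],[0,0,0]]}'; python3 -m jog '{"claw":[0,0,0,0],"xyz":[[0,0,-0.001],[0,0,0],[0,0,0],[0,0,0]],"delta_rot":[[0,0,0],[0,0,0],[0,0,0],[0,0,0]]}'
```

```text
time: 8.47
tcp_pos: [0.4569, -0.2014, 0.3007]
ee_rot: [-2.494, -1.911, 0.0]
force: [-0.1, -0.0, 0.2]
grip_width: 0.0193
time: 8.8
tcp_pos: [0.4569, -0.2015, 0.2988]
ee_rot: [2.494, 1.911, 0.0]
force: [0.1, -0.4, 2.7]
grip_width: 0.0188
time: 9.13
tcp_pos: [0.4569, -0.2014, 0.2978]
ee_rot: [2.494, 1.911, 0.0]
force: [0.3, -0.1, 1.2]
grip_width: 0.0193
```

Contact with the spring. Continuing in 1 mm steps until I meet the stop.

```bash
python3 -m jog '{"claw":[0,0,0],"xyz":[[0,0,-0.001],[0,0,0],[0,0,0]],"delta_rot":[[0,0,0],[0,0,0],[0,0,0]]}'; python3 -m jog '{"claw":[0,0,0],"xyz":[[0,0,-0.001],[0,0,0],[0,0,0]],"delta_rot":[[0,0,0],[0,0,0],[0,0,0]]}'; python3 -m jog '{"claw":[0,0,0],"xyz":[[0,0,-0.001],[0,0,0],[0,0,0]],"delta_rot":[[0,0,0],[0,0,0],[0,0,0]]}'
```

```text
time: 9.38
tcp_pos: [0.4569, -0.2014, 0.2968]
ee_rot: [2.494, 1.911, 0.0]
force: [-0.6, 0.4, 2.6]
grip_width: 0.0192
time: 9.63
tcp_pos: [0.4569, -0.2015, 0.2957]
ee_rot: [2.494, 1.911, 0.0]
force: [-0.3, 0.0, 2.1]
grip_width: 0.019
time: 9.88
tcp_pos: [0.4569, -0.2014, 0.2951]
ee_rot: [2.493, 1.91, 0.0]
force: [-0.8, -0.1, 5.1]
grip_width: 0.0195
```

```bash
python3 -m jog '{"claw":[0,0,0],"xyz":[[0,0,-0.001],[0,0,0],[0,0,0]],"delta_rot":[[0,0,0],[0,0,0],[0,0,0]]}'; python3 -m jog '{"claw":[0,0,0],"xyz":[[0,0,-0.0005],[0,0,0],[0,0,0]],"delta_rot":[[0,0,0],[0,0,0],[0,0,0]]}'
```

```text
time: 10.13
tcp_pos: [0.457, -0.2015, 0.2948]
ee_rot: [2.493, 1.91, 0.0]
force: [-1.4, 0.5, 10.5]
grip_width: 0.0195
time: 10.38
tcp_pos: [0.457, -0.2015, 0.2946]
ee_rot: [2.493, 1.91, 0.0]
force: [-2.6, 1.6, 14.5]
grip_width: 0.0192
```

Firm stop reached: force rose from 5 to 14.5 N over 0.5 mm, after about 5 mm of sprung travel. Now holding.

```bash
for i in 1 2 3 4; do :; done; python3 -m jog '{"claw":[0,0,0,0,0,0,0,0,0,0],"xyz":[[0,0,0],[0,0,0],[0,0,0],[0,0,0],[0,0,0],[0,0,0],[0,0,0],[0,0,0],[0,0,0],[0,0,0]],"delta_rot":[[0,0,0],[0,0,0],[0,0,0],[0,0,0],[0,0,0],[0,0,0],[0,0,0],[0,0,0],[0,0,0],[0,0,0]]}'; python3 -m jog '{"claw":[0,0,0,0,0,0,0,0,0,0],"xyz":[[0,0,0],[0,0,0],[0,0,0],[0,0,0],[0,0,0],[0,0,0],[0,0,0],[0,0,0],[0,0,0],[0,0,0]],"delta_rot":[[0,0,0],[0,0,0],[0,0,0],[0,0,0],[0,0,0],[0,0,0],[0,0,0],[0,0,0],[0,0,0],[0,0,0]]}'; python3 -m jog '{"claw":[0,0,0,0,0,0,0,0,0,0],"xyz":[[0,0,0],[0,0,0],[0,0,0],[0,0,0],[0,0,0],[0,0,0],[0,0,0],[0,0,0],[0,0,0],[0,0,0]],"delta_rot":[[0,0,0],[0,0,0],[0,0,0],[0,0,0],[0,0,0],[0,0,0],[0,0,0],[0,0,0],[0,0,0],[0,0,0]]}'; python3 - <<'E'
from h import *
crop(capture("side"),"pics/s8.png",290,110,110,110,6)
cv2.imwrite("pics/side8.png",capture("side")); print(get_state())
E
```

```text
time: 11.22
tcp_pos: [0.4569, -0.2015, 0.2946]
ee_rot: [2.493, 1.91, 0.0]
force: [-2.2, 2.3, 13.2]
grip_width: 0.0192
time: 12.05
tcp_pos: [0.457, -0.2015, 0.2946]
ee_rot: [2.493, 1.91, 0.0]
force: [-2.7, 1.4, 13.1]
grip_width: 0.0192
time: 12.88
tcp_pos: [0.4569, -0.2015, 0.2946]
ee_rot: [2.493, 1.91, 0.0]
force: [-2.7, 2.1, 14.2]
grip_width: 0.0193
{'time': 12.9833, 'q': array([-6.38961488e-01,  2.74024512e-01,  1.80757381e+00, -1.38993875e-04,
        1.05863155e+00, -3.75762247e-01]), 'qd': array([-1.76782951e-04,  6.83414232e-04, -8.28060481e-04,  9.43029441e-05,
        6.08363191e-04,  3.66893051e-04]), 'effort': array([-1.72736873e-01, -3.50361156e+01, -2.21402425e+01,  1.15459284e-01,
       -1.31916963e+00,  1.95410015e-03]), 'tcp_pos': array([ 0.45695735, -0.20148354,  0.29463315]), 'ee_rot': array([2.49259941e+00, 1.91000299e+00, 4.04288935e-04]), 'force': array([-2.38535749,  2.2463469 , 12.7537737 ]), 'torque': array([ 0.43260391,  0.75078183, -0.03319757]), 'grip_width': 0.019870689691687985}
```

View pics/s8.png

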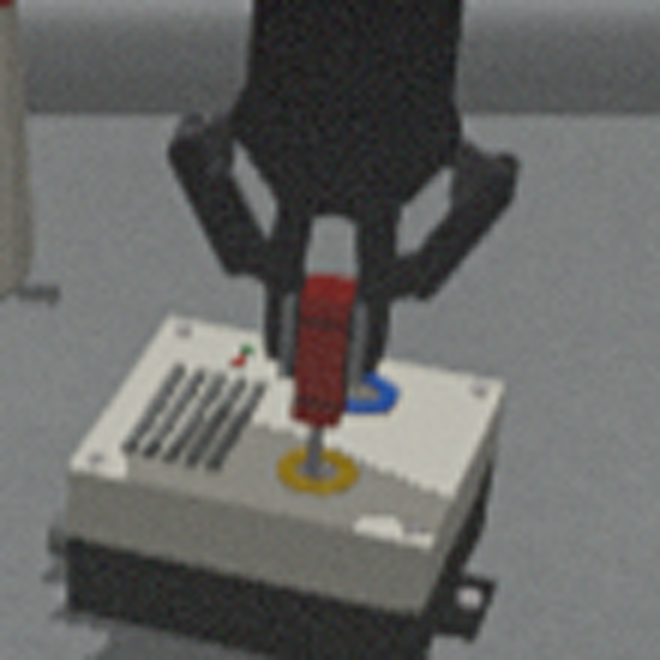

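View pics/side8.png

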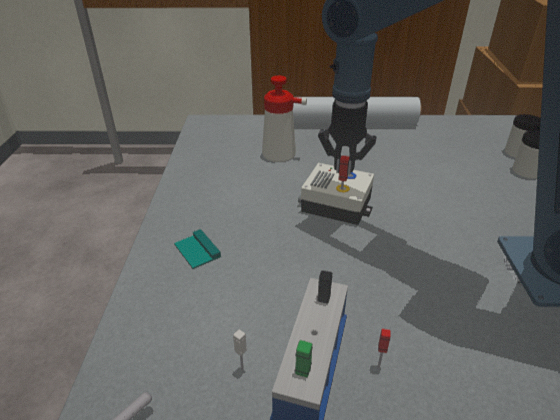

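The side view shows the shaft deep in the yellow ring at (342,188), with the handle upright in the jaws. The black and green tools, bottle and squeegee are where they were. Handing in.

```bash
python3 -c "
from workcell import *
print(close_job())"
```

```text
the job is handed in; nothing more can be done
None
```

I took the red reset pin from the rack's middle hole and pressed the button in the yellow-ringed well down to its stop. I handed the job in at about 13 s with the pin still gripped and the button held down.

- **Button travel:** contact came after the expected descent, followed by about 5 mm of sprung travel and a firm stop. The force then jumped from 5 N to about 14 N. The button joint itself can't be read, so "fully down" rests on that force and the tool height. The height at the stop was about 1 mm below my prediction.
- **Hold:** I held it at 13–14 N for 2.6 s before handing in, with the tool height steady at 0.2946 m and the handle still in the jaws at about 19 mm. There was also a small sideways force of 2–3 N during the hold, which I left alone.
- **Cameras:** the two views disagreed by about 4 mm in y on the yellow ring's position, so I used the midpoint. The arm blocked the top view during the insertion, so I checked the fit from the side camera only.
- **Everything else:** the last side picture shows the other two tools, the spray bottle and the squeegee where they were. The pin never went near the blue-ringed button.

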